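# Eject a cast bar from its mould, weigh it and load it into the bending jig

### The arm

A 6-joint arm with a two-finger parallel gripper is mounted at the origin on the work surface. World frame = base frame: x ahead of the robot, y to its left, z up, the work surface at z = 0. Lengths are in m, angles in rad, forces in N, time in s.
With the tool pointing down it reaches from about 0.425 to 0.95 m from the base axis. Payload 3.5 kg.
Tool frame: the origin (TCP) lies on the centre line of the jaws, within the pads' length; the fingertips stand ahead of it and the grasp point (between the pads) lies 11 mm behind it (tips_ahead is the z of the fingertips in the tool frame, in m); z points along the fingers, y is the direction in which the jaws open and shut (so a half turn about z gives the same grasp; the last joint's range is limited). The gripper opens to 85 mm and grips with 20 to 120 N. Pads are 22 mm wide; open, the fingers measure 114 mm over their backs; the gripper's body (76 mm by 85 mm) begins 54 mm behind the grasp point. The pads swing forward as they close: fully open they stand 13 mm farther back than shut.
Start: joints at [-1.469, 0.286, 1.577, -0, 1.279, -0.15], TCP at [0.168, -0.654, 0.239] pointing down, gripper open.
Joint ranges: [-2.77, 2.77], [-0.9, 2.22], [0.21, 2.48], [-1.53, 4.67], [0.24, 2.81], [-2.84, 2.84]. Speed limits (rad/s): [2.79, 2.79, 3.14, 3.14, 3.14, 3.14].

### API

Orientations are given as a unit quaternion [x, y, z, w].
In Python, from plant import * gives the robot as it stands. The module is installed in compiled form; this text tells all that it offers.
- The arm moves only by the tool move_arm, never from a script. Its arguments are lists of equal length, an entry for each row: "linear": the shift along the world's x, y, z in m, a list of three; "twist": the turn, a rotation vector about the world's x, y, z in degrees, a list of three. A call has 1 to 20 rows; each row shifts and turns the pose as measured when the row begins; what a row does not reach is not made up. A row lasts 1/12 s, in which the tool goes at most 41.7 mm and 7.16 degrees, less where a joint would pass 70% of its speed; a pose out of reach is approached as far as the arm can. A call is refused whole if a number of a shift passes 0.0417 or a number of a turn 7.16, either way. A call with a gripper value outside its range is refused whole. "grip" is the opening, from 0 (shut) to 1 (fully open), set as the call begins (left out, the last holds). The fingers move at their own pace and stop on an object; "force" is the grip in N (left out, the last holds). Time passes only in rows, so rows that do not move let the fingers close. It gives the time, the measured TCP pose, the force and the opening at its end, in the units of the state.
- get_state(): the state, without advancing time (a new reading comes with each control period).
- read_camera(name): name is "side" or "top"; returns a dict with "img" (420x560x3 uint8, blue, green, red), "depth" (420x560 float32, m along the optical axis (not along the pixel's ray), 0 where there is no reading), "fx", "fy", "cx", "cy" (pixels), "rvec" (rotation vector, rad) and "tvec" (3), from world to camera coordinates, as OpenCV has them. Camera axes: x right, y down, z forward; pixel columns grow to the right and rows downward; lengths in m; the calibration is good to about 2 mm. A picture is of the moment at which its call begins.
- sign_off(): hands the job in, once; it reports no verdict.
The state is a dict: "time": time; "qpos": joint angles; "dq": joint speeds; "joint_efforts": joint torques, N m; "eef_pos": TCP position; "tcp_rot": TCP orientation; "contact_force": force on the tool from outside, world axes, zero at the start; "wrist_torque": the same for the moment, N m; "opening": opening from 0.0 (shut) to 1.0 (fully open).
Only numpy, scipy, OpenCV 4.12 (cv2) and the standard library are available. Lean on these libraries where they do the work, as an engineer would, in place of code of your own. Each camera call takes 0.05 s, during which the arm holds its last target.

### The job

Get the cast plaster bar ready for its bending test: press the mould's ejector lever all the way down so that the bar rises out of its pocket, take hold of the raised bar, lift it out and lay it gently, flat and well centred, on the weighing pan of the balance, and leave it there untouched for a good second so that it can be weighed. Then take it again by one end, pass it under the loading nose of the bending jig and set it down gently on the two support rollers, centred under the nose and square across the rollers, and let go. Do not disturb the beaker, the half bar or the spatula.

Things in the scene. Friction and masses are not known exactly. Their poses are not given: they have to be found in the camera images.
- bar: Plain off-white plaster bar, 160 x 40 x 40 mm, 0.28 to 0.46 kg. Origin at its centre, x along its length, z up while it lies in the mould. At the start it lies in the mould's pocket, its top 1 mm below the walls' tops, 2 mm of play all round: it cannot be gripped until it is raised.
- mould: Bench mould of plain steel, fixed. Origin: centre of the pocket in plan, on the bench; x along the pocket, z up; the lever sticks out at the -x end. Body 200 x 68 mm, wall tops 115 mm above the bench; pocket 164 x 44 mm, floor at 74 mm. With the lever fully down the bar stands 32 mm higher: underside at 106, top at 146 mm, sides free above 115 mm.
- mould_top (a point): Middle of the pocket at the height of the wall tops, 115 mm; axes as the mould's. Four lugs (seat of a filling hopper) stand on the long walls near the corners, 44 to 84 mm either side of this point along x, 23 to 33 mm either side along y, 26 mm high: only the middle 88 mm of the raised bar's sides is open to fingers.
- lever (a joint): Angle (rad) of the ejector lever: 0 = fully up, 0.6 = fully down, at its stop. The first 0.067 rad are idle, then the bar rises straight up, 6 mm per 0.1 rad. It takes 7 to 10 N on the pad; friction holds lever and bar where they are left.
- lever_pad (a point): Middle of the upper face of the lever's press pad, a flat steel plate 56 mm (along the lever) x 46 mm x 8 mm: 114 mm above the bench with the lever fully up, 30 mm fully down. Moves with the lever on an arc of 146 mm radius about lever_hinge: up, 122 mm in -x of the hinge and 80 mm above it; down, 146 mm in -x and 4 mm below it.
- lever_hinge (a point): Middle of the lever's hinge axis (parallel to the mould's y): mould x = -75 mm, y = 0, 34 mm above the bench; axes as the mould's.
- pan_top (a point): Centre of the upper face of the balance's flat steel weighing pan, 170 x 150 mm (its x, y), 76 mm above the bench, fixed. The balance is a low white box, 270 x 180 mm, up to 65 mm high, reaching from 180 mm in -x (display and keys) to 90 mm in +x of this point.
- jig: Three-point bending jig of plain steel, fixed. Origin: centre of its base plate (200 x 130 x 15 mm), on the bench; the bar is to lie along its x; z up. Two support rollers, 12 mm thick, 62 mm long along y, at x = +50 and -50 mm, tops 48 mm above the bench. The bar can go in lengthwise from either end, under the nose.
- jig_nose (a point): Middle of the underside of the jig's loading nose, a fixed roller along y, 104 mm above the bench, over the jig's middle. It hangs from a crossbar, 24 mm along x, 122 mm along y, top at 134 mm (caps to 140 mm), on two columns of 16 mm at y = +48 and -48 mm, 80 mm clear between them. Axes as the jig's.
- jig_seat (a point): Point midway between the support rollers at the height of their tops, 48 mm above the bench; axes as the jig's. The bar's centre belongs 20 mm above it.
- beaker: Bystander: clear plastic beaker, 80 mm wide, 105 mm tall, standing. Origin under its centre.
- half_bar: Bystander: half of a broken plaster bar, 78 x 40 x 40 mm, lying. Origin under its centre.
- spatula: Bystander: flat steel spatula, 190 mm long with its wooden handle, up to 22 mm wide, 16 mm high, lying along its x. Origin under its middle.

How it is judged:
On the way, in this order (a step that is already met when the one before it is completed fails the run):
1. the lever is pressed all the way down (over 0.54 rad) and the bar stands raised in the mould, not yet touched by the fingers (value of joint lever above 0.54 rad and z of bar in the frame of mould above 0.12 m and horizontal distance between bar and mould below 0.012 m and contact force between the fingers and bar below 0.1 N), for 0.1 s.
2. the bar is lifted clear of the mould, held by the fingers (z of bar in the frame of mould above 0.145 m and contact force between the fingers and bar above 1 N), for 0.1 s.
3. the bar lies flat and still on the weighing pan, its centre within 30 mm of the pan's, let go, for 0.8 s (horizontal distance between bar and pan_top below 0.03 m and z of bar in the frame of pan_top between 0.015 and 0.025 m and contact force between pan and bar above 1 N and contact force between the fingers and bar below 0.1 N and linear speed of bar below 0.01 m/s and angular speed of bar below 0.1 rad/s), for 0.8 s.
4. the bar is lifted off the pan again, now held by one end (grasped over 35 mm from its middle) ((x of the grasp point in the frame of bar above 0.035 m or x of the grasp point in the frame of bar below -0.035 m) and z of bar in the frame of pan_top above 0.032 m and contact force between the fingers and bar above 1 N), for 0.1 s.
At the end, for the whole second after the job is handed in: The bar lies let go and still on both rollers of the jig, under the nose: centre within 12 mm of the jig's middle lengthwise and sideways and within 5 mm of its resting height, length within 0.12 rad of the jig's x. Beaker, half bar and spatula within 30 mm of where they were (x of bar in the frame of jig_seat between -0.012 and 0.012 m and y of bar in the frame of jig_seat between -0.012 and 0.012 m and z of bar in the frame of jig_seat between 0.015 and 0.025 m and angle between the x axis of bar and the x axis of jig, either way round below 0.12 rad and contact force between jig and bar above 1 N and contact force between the fingers and bar below 0.1 N and linear speed of bar below 0.01 m/s and angular speed of bar below 0.1 rad/s and distance of each of beaker, half_bar, spatula from where it was at the start of the episode below 0.03 m); the robot touches nothing.
It fails at once if the beaker is moved by more than 30 mm (distance of beaker from where it was at the start of the episode above 0.03 m).
It fails at once if the half bar is moved by more than 30 mm (distance of half_bar from where it was at the start of the episode above 0.03 m).
It fails at once if the spatula is moved by more than 30 mm (distance of spatula from where it was at the start of the episode above 0.03 m).
It fails at once if the bar is dropped: it falls freely, faster than 0.5 m/s with no finger on it (linear speed of bar above 0.5 m/s and contact force between the fingers and bar below 0.1 N).
It also fails if it takes over 72 s, if anything falls off the work surface, if the arm or the gripper's body presses on something with over 40 N, if the wrist force passes 120 N, or if a joint passes its speed limit or range.

## Working session

There is one attempt and no reset: what is moved stays moved. The work goes in short steps, Python scripts to look and compute and a tool call to move; the robot and the scene stay as the last step left them, time stands still between calls to the robot, and variables do not carry over. Pictures are saved under pics/ and viewed, and the job is handed in when it is done.

Besides the shell and the picture viewer there is one more tool, called after ">>>" as name(argument=value, ...) on one line, values as JSON. move_arm: Moves the arm, as the interface text tells. Its arguments: {"type":"object","properties":{"linear":{"type":"array","items":{"type":"array","items":{"type":"number"}}},"twist":{"type":"array","items":{"type":"array","items":{"type":"number"}}},"grip":{"type":"number"},"force":{"type":"number"}},"required":["linear","twist"]}

```bash
mkdir -p pics
python3 - <<'E'
from plant import *
import cv2,numpy as np
s=get_state();print(s)
for n in("side","top"):
    c=read_camera(n);cv2.imwrite(f"pics/{n}0.png",c["img"]);np.savez(f"{n}0.npz",**c)
    R=cv2.Rodrigues(np.array(c["rvec"],float))[0];print(n,c["fx"],c["cx"],c["cy"],"cam pos",-R.T@np.array(c["tvec"]).ravel(),R[2])
E
```

```text
{'time': 0.0, 'qpos': array([-1.46900056e+00,  2.87187354e-01,  1.57818409e+00, -1.18639500e-05,
        1.27858044e+00, -1.49997509e-01]), 'dq': array([-3.43239642e-04, -2.46632972e-04,  5.14374810e-05, -1.14841536e-03,
       -1.30706083e-03,  5.63158263e-04]), 'joint_efforts': array([-2.28478184e-04, -4.05983198e+01, -2.92622405e+01, -1.58297821e-04,
        5.77091021e-03,  1.30130778e-05]), 'eef_pos': array([ 0.16813236, -0.65306724,  0.23792885]), 'tcp_rot': array([ 9.92084575e-01,  1.25565939e-01,  2.27501816e-05, -1.17941012e-03]), 'contact_force': array([-0.20433123, -0.26666159,  0.22646139]), 'wrist_torque': array([-0.03125504,  0.00685044,  0.01001392]), 'opening': 0.996081136808847}
side 543.7154930043578 284.13047727484945 204.79560581620078 cam pos [-0.03595628  0.75184713  0.79661645] [ 0.52130956 -0.63906691 -0.565535  ]
top 408.78499261927675 279.03256495650623 210.69644441571077 cam pos [ 0.51953003 -0.02676308  1.09401373] [ 7.22899197e-02  7.25445775e-04 -9.97383397e-01]
```

View pics/side0.png

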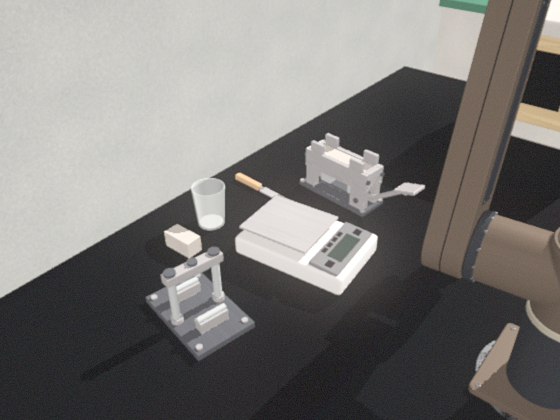

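View pics/top0.png

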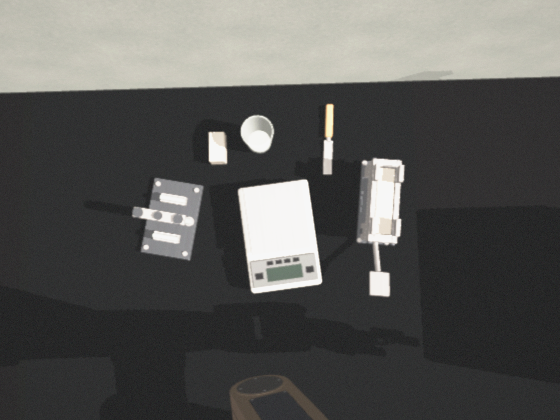

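The top view has +x up and +y to the left: jig at (170,218), balance at (280,235), mould at (381,200) with its lever pad at (379,284), and beaker, half bar and spatula along the back. Next I turn the pixels into world points.

```bash
cat > h.py <<'E'
import cv2,numpy as np
def load(n):
    d=np.load(n); return {k:d[k] for k in d.files}
def RT(c):
    return cv2.Rodrigues(np.array(c["rvec"],float).ravel())[0],np.array(c["tvec"],float).ravel()
def cloud(c):
    R,t=RT(c);h,w=c["depth"].shape;u,v=np.meshgrid(np.arange(w),np.arange(h));d=c["depth"]
    p=np.stack([(u-c["cx"])/c["fx"]*d,(v-c["cy"])/c["fy"]*d,d],-1)
    P=(p-t)@R; P[d<=0]=np.nan; return P
def ray(c,u,v,z):
    R,t=RT(c);o=-R.T@t;d=R.T@np.array([(u-c["cx"])/c["fx"],(v-c["cy"])/c["fy"],1.]);return o+d*(z-o[2])/d[2]
def proj(c,P):
    R,t=RT(c);p=R@np.asarray(P,float)+t;return c["fx"]*p[0]/p[2]+c["cx"],c["fy"]*p[1]/p[2]+c["cy"]
def shot(name,tag):
    from plant import read_camera
    c=read_camera(name);np.savez(f"{name}{tag}.npz",**c);cv2.imwrite(f"pics/{name}{tag}.png",c["img"]);return c
E
python3 - <<'E'
from h import *
t=load("top0.npz");s=load("side0.npz")
for n,c in(("top",t),("side",s)):
    P=cloud(c);z=P[...,2];print(n,np.nanmedian(z[(z<.02)&(z>-.02)]))
    vis=np.nan_to_num(np.clip(z/0.15,0,1)*255).astype(np.uint8)
    cv2.imwrite(f"pics/{n}_h.png",cv2.applyColorMap(vis,cv2.COLORMAP_JET))
im=t["img"]
cv2.imwrite("pics/topA.png",cv2.resize(im[90:310,120:270],None,fx=2.7,fy=2.7,interpolation=cv2.INTER_CUBIC))
cv2.imwrite("pics/topB.png",cv2.resize(im[145:305,340:420],None,fx=3.7,fy=3.7,interpolation=cv2.INTER_CUBIC))
P=cloud(t)
for u,v in[(379,284),(382,200),(280,215),(157,216),(375,265),(166,237),(173,199),(363,200)]:print((u,v),P[v,u].round(4))
E
```

```text
top -0.00020684386370522964
side 0.0005666364818646193
(379, 284) [ 0.409  -0.2584  0.1115]
(382, 200) [ 0.6092 -0.2752  0.1113]
(280, 215) [ 0.5828 -0.0281  0.0711]
(157, 216) [0.5849 0.2601 0.1388]
(375, 265) [ 0.4518 -0.2588  0.0773]
(166, 237) [0.5366 0.2651 0.0468]
(173, 199) [0.6339 0.2464 0.0458]
(363, 200) [ 0.6199 -0.2502  0.0101]
```

View pics/top_h.png

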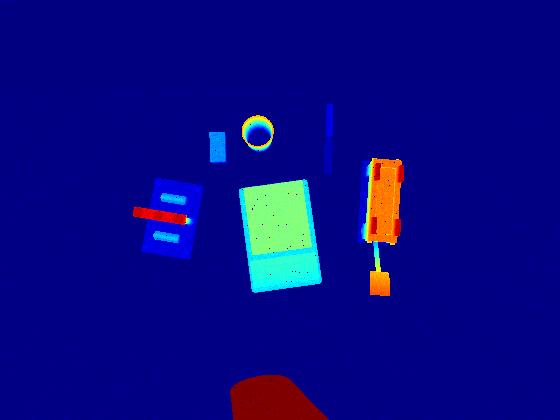

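View pics/topA.png

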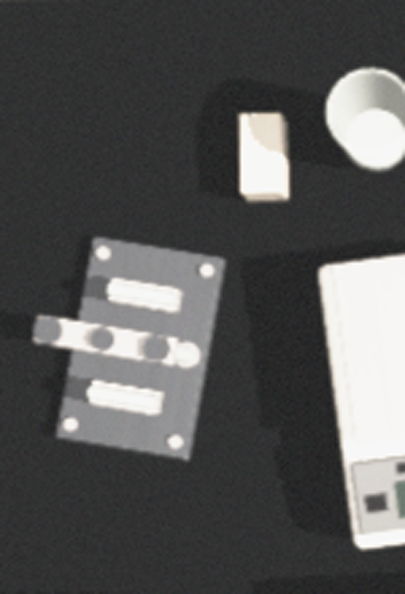

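View pics/topB.png

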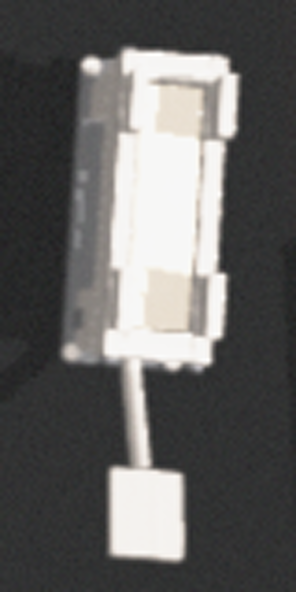

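The jig's base corners, rollers and crossbar, and the mould's walls and pad, are all clear. Next I fit rectangles to the height bands in both views.

```bash
cat > m.py <<'E'
from h import *
t=load("top0.npz");s=load("side0.npz")
def comp(m):
    n,l,st,_=cv2.connectedComponentsWithStats(m.astype(np.uint8));i=1+np.argmax(st[1:,4]);return l==i
def rect(pts,nm):
    (c,sz,a)=cv2.minAreaRect(pts[:,:2].astype(np.float32)*1000)
    print(nm,"c",np.round(c,1),"sz",np.round(sz,1),"ang",round(a,1),"n",len(pts),"zmed",np.median(pts[:,2]).round(4))
boxes={"jigbase":(.44,.72,.15,.36,.005,.022),"jigcross":(.44,.72,.15,.36,.12,.15),"rollers":(.44,.72,.15,.36,.038,.056),
"pan":(.45,.75,-.15,.08,.068,.084),"balance":(.38,.75,-.15,.1,.03,.1),"mouldtop":(.45,.75,-.36,-.2,.105,.119),"mouldall":(.47,.75,-.36,-.2,.1,.15),"lugs":(.45,.75,-.36,-.2,.13,.15),
"pad":(.36,.45,-.32,-.2,.09,.125),"spat":(.6,.95,-.25,-.08,.004,.025),"half":(.65,.85,.05,.2,.03,.05),"beaker":(.65,.9,-.02,.12,.095,.115)}
for n,c in(("top",t),("side",s)):
    P=cloud(c)
    for k,(x0,x1,y0,y1,z0,z1) in boxes.items():
        m=(P[...,0]>x0)&(P[...,0]<x1)&(P[...,1]>y0)&(P[...,1]<y1)&(P[...,2]>z0)&(P[...,2]<z1)
        if m.sum()<10: print(n,k,"none");continue
        if k not in("rollers","lugs"): m=comp(m); rect(P[m],n+" "+k)
        else:
            N,l,st,_=cv2.connectedComponentsWithStats(m.astype(np.uint8))
            for i in range(1,N):
                if st[i,4]>15: rect(P[l==i],n+" "+k+str(i))
E
python3 m.py
```

```text
top jigbase c [585.4 258.7] sz [137.3 203. ] ang 78.6 n 2830 zmed 0.0148
top jigcross c [587.2 258.2] sz [122.8  23.7] ang 78.8 n 535 zmed 0.1355
top rollers1 c [636.2 248.5] sz [62.5 22.1] ang 79.9 n 191 zmed 0.0431
top rollers3 c [538.1 267.7] sz [63.4 21.7] ang 78.3 n 197 zmed 0.0434
top pan c [577.9 -20.5] sz [170.2 150.1] ang 6.2 n 4052 zmed 0.0757
top balance c [533.1 -25.3] sz [270.8 180.3] ang 6.1 n 7389 zmed 0.0732
top mouldtop c [ 609.3 -281.6] sz [ 69.4 200.3] ang 83.7 n 1994 zmed 0.1138
top mouldall c [ 609.3 -281.6] sz [ 69.4 208.7] ang 83.7 n 2513 zmed 0.1143
top lugs1 c [ 675.7 -260.6] sz [10.3 39.3] ang 83.1 n 87 zmed 0.1406
top lugs2 c [ 669.  -315.8] sz [10.6 38.5] ang 86.2 n 89 zmed 0.1401
top lugs3 c [ 548.7 -246.4] sz [10.5 38.1] ang 84.0 n 85 zmed 0.1397
top lugs4 c [ 542.3 -302.4] sz [10.9 38.2] ang 82.3 n 91 zmed 0.1404
top pad c [ 414.5 -260. ] sz [46.3 62.1] ang 84.1 n 481 zmed 0.1119
top spat c [ 791.6 -164.9] sz [ 22.4 193. ] ang 86.5 n 509 zmed 0.0098
top half c [769.8 131.5] sz [77.9 39.7] ang 1.1 n 465 zmed 0.0395
top beaker c [790.6  21.2] sz [76.7 78.
[... 617 characters left out ...]
op c [ 610.6 -280.2] sz [ 74.6 203.7] ang 83.5 n 1011 zmed 0.1143
side mouldall c [ 608.7 -280. ] sz [ 74.6 210.7] ang 83.6 n 1717 zmed 0.1155
side lugs1 c [ 668.9 -315.1] sz [16.6 43.4] ang 85.1 n 80 zmed 0.1378
side lugs2 c [ 676.7 -258.6] sz [15.4 42.4] ang 82.8 n 79 zmed 0.1381
side lugs3 c [ 544.1 -300.6] sz [15.7 42.7] ang 84.5 n 91 zmed 0.1378
side lugs5 c [ 548.7 -244.3] sz [15.7 41.5] ang 82.8 n 96 zmed 0.1381
side pad c [ 411.4 -257.9] sz [50.5 56.6] ang 85.0 n 264 zmed 0.1132
side spat c [ 796.9 -170.1] sz [ 39.  170.4] ang 84.5 n 310 zmed 0.0109
side half c [772.5 133.2] sz [84.9 43.3] ang 1.7 n 476 zmed 0.0399
side beaker c [792.1  22.9] sz [77.6 83.7] ang 56.1 n 294 zmed 0.1016
```

Run:
```python
import plant
print([x for x in dir(plant) if not x.startswith('__')])
for k in dir(plant):
    if 'tip' in k.lower(): print(k,getattr(plant,k))
```

```text
['Unreachable', 'get_state', 'read_camera', 'sign_off', 'tips_ahead']
tips_ahead 0.008
```

>>> move_arm(linear=[[0.0174, 0.0281, -0.005], [0.0174, 0.0281, -0.005], [0.0174, 0.0281, -0.005], [0.0174, 0.0281, -0.005], [0.0174, 0.0281, -0.005], [0.0174, 0.0281, -0.005], [0.0174, 0.0281, -0.005], [0.0174, 0.0281, -0.005], [0.0174, 0.0281, -0.005], [0.0174, 0.0281, -0.005], [0.0174, 0.0281, -0.005], [0.0174, 0.0281, -0.005], [0.0174, 0.0281, -0.005], [0.0174, 0.0281, -0.005]], twist=[[0, 0, -1.48], [0, 0, -1.48], [0, 0, -1.48], [0, 0, -1.48], [0, 0, -1.48], [0, 0, -1.48], [0, 0, -1.48], [0, 0, -1.48], [0, 0, -1.48], [0, 0, -1.48], [0, 0, -1.48], [0, 0, -1.48], [0, 0, -1.48], [0, 0, -1.48]], grip=0, force=60)

```text
time: 1.27
eef_pos: [0.4124, -0.2423, 0.158]
tcp_rot: [0.998, -0.07, -0.002, -0.004]
contact_force: [1.3, 0.3, -0.6]
opening: 0.003
```

>>> move_arm(linear=[[0, -0.016, -0.01], [0, 0, 0]], twist=[[0, 0, 1.5], [0, 0, 0]])

```text
time: 1.43
eef_pos: [0.4148, -0.2504, 0.1459]
tcp_rot: [0.999, -0.051, -0.003, -0.006]
contact_force: [-0.0, 0.1, -0.4]
opening: -0.001
```

```bash
cat > st.py <<'E'
from plant import *
import numpy as np
from scipy.spatial.transform import Rotation as R
def st():
    s=get_state();m=R.from_quat(s["tcp_rot"]).as_matrix()
    print("t",round(s["time"],2),"p",s["eef_pos"].round(4),"yaw",np.degrees(np.arctan2(m[1,0],m[0,0])).round(2),"z",m[:,2].round(4),"F",s["contact_force"].round(1),"op",round(s["opening"],3),"q",s["qpos"].round(2));return s
if __name__=="__main__": st()
E
python3 st.py; python3 -c "
from h import *
c=shot('side','1');c=c['img'][100:260,260:460];cv2.imwrite('pics/side1c.png',cv2.resize(c,None,fx=4,fy=4)[:600])"
```

```text
t 1.43 p [ 0.4148 -0.2504  0.1459] yaw -5.9 z [-0.0046  0.0129 -0.9999] F [-0.   0.1 -0.4] op -0.001 q [-0.76 -0.03  2.11  0.01  1.08  0.91]
```

View pics/side1c.png

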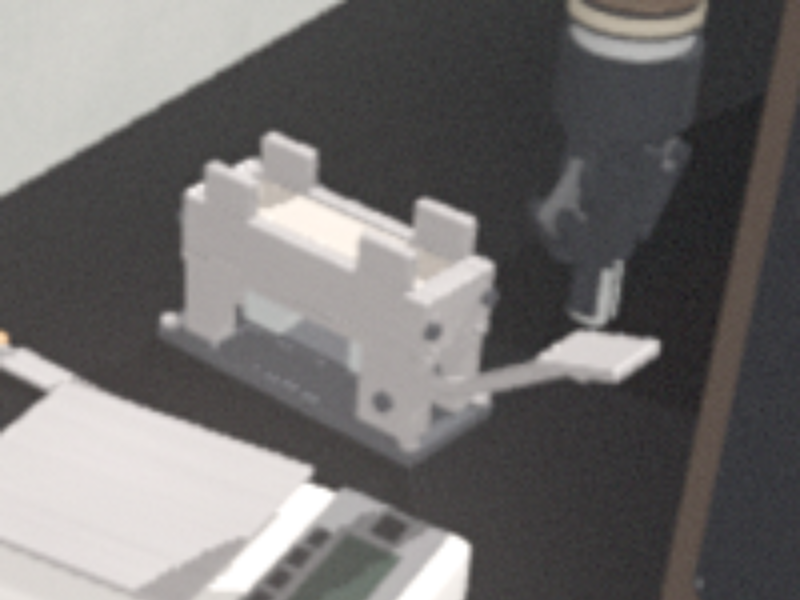

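>>> move_arm(linear=[[-0.002, -0.008, -0.01], [0, 0, -0.008], [-0.002, 0, -0.006], [-0.003, 0, -0.006]], twist=[[-0.74, -0.26, -0.4], [0, 0, 0], [0, 0, 0], [0, 0, 0]])

```text
time: 1.82
eef_pos: [0.4081, -0.2584, 0.1178]
tcp_rot: [0.998, -0.058, 0.002, -0.001]
contact_force: [-0.8, 4.2, 6.1]
opening: 0.0
```

```bash
python3 st.py
```

```text
t 1.82 p [ 0.4081 -0.2584  0.1178] yaw -6.69 z [ 0.0033  0.0021 -1.    ] F [-0.8  4.2  6.1] op 0.0 q [-0.78 -0.    2.14  0.    1.    0.91]
```

>>> move_arm(linear=[[-0.004, 0, -0.008], [-0.004, 0, -0.008], [-0.003, 0, -0.008], [-0.003, 0, -0.008], [-0.002, 0, -0.008], [-0.002, 0, -0.008]], twist=[[0, 0, 0], [0, 0, 0], [0, 0, 0], [0, 0, 0], [0, 0, 0], [0, 0, 0]])

```text
time: 2.32
eef_pos: [0.392, -0.2569, 0.076]
tcp_rot: [0.998, -0.065, 0.006, -0.008]
contact_force: [0.3, 5.1, 8.0]
opening: -0.0
```

```bash
python3 st.py
```

```text
t 2.32 p [ 0.392  -0.2569  0.076 ] yaw -7.47 z [ 0.0127  0.0154 -0.9998] F [0.3 5.1 8. ] op -0.0 q [-0.81  0.04  2.19  0.03  0.92  0.88]
```

>>> move_arm(linear=[[-0.001, 0, -0.008], [-0.001, 0, -0.008], [0, 0, -0.008], [0, 0, -0.007], [0, 0, -0.006]], twist=[[-0.45, 0.4, 0.4], [-0.45, 0.3, 0.4], [0, 0, 0], [0, 0, 0], [0, 0, 0]])

```text
time: 2.73
eef_pos: [0.3879, -0.2565, 0.0425]
tcp_rot: [0.998, -0.061, -0.002, -0.004]
contact_force: [-0.8, 3.5, 7.7]
opening: 0.002
```

```bash
python3 st.py
```

```text
t 2.73 p [ 0.3879 -0.2565  0.0425] yaw -7.03 z [-0.0041  0.0084 -1.    ] F [-0.8  3.5  7.7] op 0.002 q [-0.8   0.1   2.2   0.    0.85  0.89]
```

>>> move_arm(linear=[[0, 0, -0.004], [0, 0, -0.003], [0, 0, -0.003]], twist=[[0, 0, 0], [0, 0, 0], [0, 0, 0]])

```text
time: 2.98
eef_pos: [0.3882, -0.2567, 0.0395]
tcp_rot: [0.998, -0.063, -0.005, -0.009]
contact_force: [-7.3, 7.7, 24.9]
opening: 0.001
```

```bash
python3 st.py
```

```text
t 2.98 p [ 0.3882 -0.2567  0.0395] yaw -7.27 z [-0.0083  0.0178 -0.9998] F [-7.3  7.7 24.9] op 0.001 q [-0.81  0.11  2.2   0.01  0.85  0.89]
```

At the stop (24.9 N, tips at about 31 mm). I lift off and check that the bar has risen.

>>> move_arm(linear=[[0, 0, 0], [0, 0, 0.02], [0, 0, 0.04], [0, 0, 0.04], [0, 0, 0.04], [0.005, 0, 0.03], [0, 0, 0]], twist=[[0, 0, 0], [-1.0, -0.5, 0.7], [0, 0, 0], [0, 0, 0], [0, 0, 0], [0, 0, 0], [0, 0, 0]])

```text
time: 3.57
eef_pos: [0.3873, -0.2552, 0.2165]
tcp_rot: [0.998, -0.062, -0.003, -0.004]
contact_force: [0.7, -1.9, 0.8]
opening: -0.004
```

```bash
python3 st.py;  python3 - <<'E'
from h import *
for n in("top","side"):
    c=shot(n,'2');P=cloud(c)
    m=(P[...,0]>.5)&(P[...,0]<.72)&(P[...,1]>-.36)&(P[...,1]<-.2)&(P[...,2]>.142)&(P[...,2]<.16)
    N,l,stt,_=cv2.connectedComponentsWithStats(m.astype(np.uint8));i=1+np.argmax(stt[1:,4]);q=P[l==i]
    print(n,cv2.minAreaRect((q[:,:2]*1000).astype(np.float32)),np.median(q[:,2]),len(q))
    if n=="side": cv2.imwrite('pics/side2c.png',cv2.resize(c["img"][100:250,260:460],None,fx=4,fy=4))
    else: cv2.imwrite('pics/top2c.png',cv2.resize(c["img"][140:310,330:440],None,fx=3.5,fy=3.5))
E
```

```text
t 3.57 p [ 0.3873 -0.2552  0.2165] yaw -7.08 z [-0.0051  0.008  -1.    ] F [ 0.7 -1.9  0.8] op -0.004 q [-0.8  -0.17  2.1   0.    1.22  0.89]
top ((608.037109375, -280.50250244140625), (40.6539421081543, 159.66514587402344), 83.54297637939453) 0.14563824871005715 1156
side ((609.593017578125, -277.50006103515625), (66.6558609008789, 164.31558227539062), 83.61697387695312) 0.14602999131286504 586
```

View pics/side2c.png

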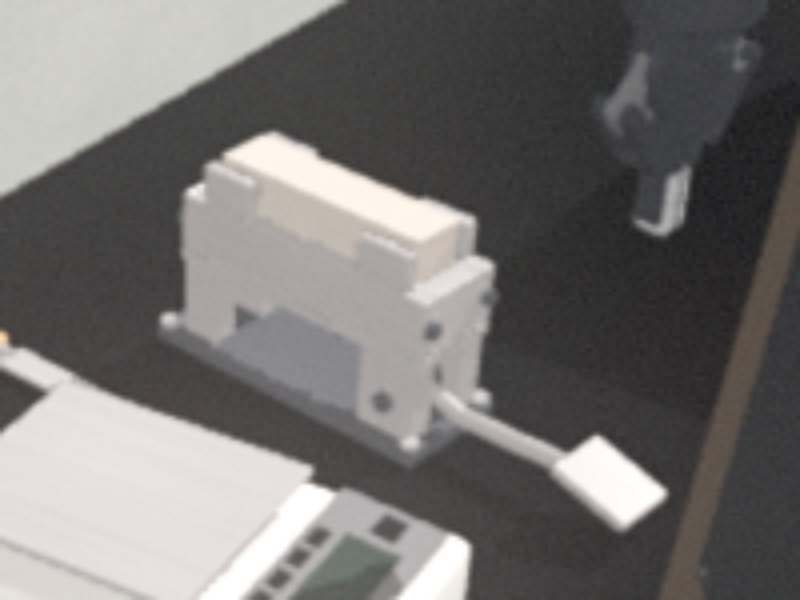

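View pics/top2c.png

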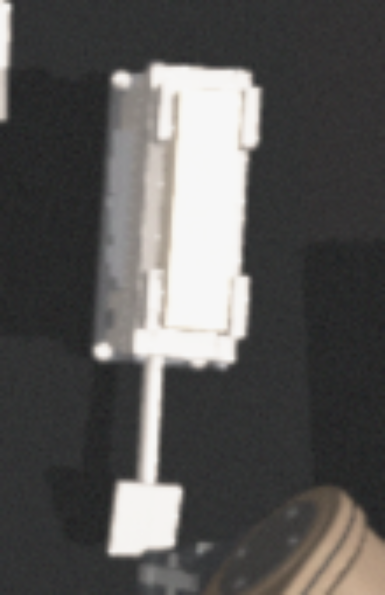

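The bar has risen to 146 mm, centred at (0.608, -0.280) with yaw -6.4°. The lever stays down, with its pad at (645,480) in the crop. I open and go above it.

>>> move_arm(linear=[[0.027, -0.003, 0], [0.028, -0.003, 0], [0.028, -0.003, 0], [0.028, -0.003, 0], [0.028, -0.003, 0], [0.028, -0.003, 0], [0.028, -0.003, 0], [0.015, -0.002, 0], [0.006, 0, 0], [0, 0, 0]], twist=[[-0.4, -0.3, 0.7], [0, 0, 0], [0, 0, 0], [0, 0, 0], [0, 0, 0], [0, 0, 0], [0, 0, 0], [0, 0, 0], [0, 0, 0], [0, 0, 0]], grip=1)

```text
time: 4.5
eef_pos: [0.5959, -0.2707, 0.1792]
tcp_rot: [0.998, -0.06, -0.024, -0.017]
contact_force: [-0.6, 0.5, 0.7]
opening: 1.0
```

```bash
python3 st.py
```

```text
t 4.5 p [ 0.5959 -0.2707  0.1792] yaw -6.84 z [-0.0458  0.0361 -0.9983] F [-0.6  0.5  0.7] op 1.0 q [-0.58  0.32  1.65  0.01  1.23  1.11]
```

>>> move_arm(linear=[[0.004, -0.003, 0.002], [0.004, -0.003, 0.002], [0.004, -0.003, 0], [0, 0, 0]], twist=[[-0.7, -0.9, 0.2], [-0.7, -0.9, 0.2], [-0.7, -0.8, 0], [0, 0, 0]])

```text
time: 4.83
eef_pos: [0.604, -0.2795, 0.1783]
tcp_rot: [0.998, -0.057, -0.003, -0.0]
contact_force: [-1.0, 0.1, 0.2]
opening: 1.0
```

```bash
python3 st.py
```

```text
t 4.83 p [ 0.604  -0.2795  0.1783] yaw -6.55 z [-5.1e-03  8.0e-04 -1.0e+00] F [-1.   0.1  0.2] op 1.0 q [-0.58  0.32  1.65 -0.    1.18  1.1 ]
```

>>> move_arm(linear=[[0.002, -0.001, -0.012], [0.002, 0, -0.012], [0.001, 0, -0.012], [0, 0, -0.008], [0, 0, -0.004], [0, 0, 0]], twist=[[0, -0.3, 0.1], [0, 0, 0], [0, 0, 0], [0, 0, 0], [0, 0, 0], [0, 0, 0]])

```text
time: 5.33
eef_pos: [0.6076, -0.2812, 0.1297]
tcp_rot: [0.998, -0.057, 0.002, 0.001]
contact_force: [-0.1, 0.7, 0.4]
opening: 0.999
```

```bash
python3 st.py
```

```text
t 5.33 p [ 0.6076 -0.2812  0.1297] yaw -6.55 z [ 0.0033 -0.0019 -1.    ] F [-0.1  0.7  0.4] op 0.999 q [-0.58  0.37  1.67  0.    1.09  1.1 ]
```

>>> move_arm(linear=[[0.001, 0.001, -0.004], [0, 0, 0]], twist=[[0, 0, 0], [0, 0, 0]])

```text
time: 5.5
eef_pos: [0.6084, -0.28, 0.1248]
tcp_rot: [0.998, -0.057, 0.001, 0.001]
contact_force: [-0.3, 0.6, -0.9]
opening: 1.003
```

>>> move_arm(linear=[[0, 0, 0], [0, 0, 0], [0, 0, 0], [0, 0, 0], [0, 0, 0], [0, 0, 0], [0, 0, 0], [0, 0, 0]], twist=[[0, 0, 0], [0, 0, 0], [0, 0, 0], [0, 0, 0], [0, 0, 0], [0, 0, 0], [0, 0, 0], [0, 0, 0]], grip=0, force=80)

```text
time: 6.17
eef_pos: [0.6094, -0.2801, 0.1263]
tcp_rot: [0.998, -0.057, 0.002, 0.001]
contact_force: [0.1, 0.3, -0.6]
opening: 0.455
```

```bash
python3 st.py
```

```text
t 6.17 p [ 0.6094 -0.2801  0.1263] yaw -6.53 z [ 0.0046 -0.0023 -1.    ] F [ 0.1  0.3 -0.6] op 0.455 q [-0.58  0.38  1.67  0.    1.08  1.1 ]
```

>>> move_arm(linear=[[0, 0, 0.004], [0, 0, 0.008], [0, 0, 0.01], [0, 0, 0.012], [0, 0, 0.012], [0, 0, 0.012], [0, 0, 0.01], [0, 0, 0.006], [0, 0, 0]], twist=[[0, 0, 0], [0, 0, 0], [0, 0, 0], [0, 0, 0], [0, 0, 0], [0, 0, 0], [0, 0, 0], [0, 0, 0], [0, 0, 0]])

```text
time: 6.92
eef_pos: [0.6072, -0.2788, 0.2059]
tcp_rot: [0.998, -0.057, 0.0, -0.0]
contact_force: [0.4, 0.1, -3.6]
opening: 0.455
```

```bash
python3 st.py;python3 - <<'E'
from h import *
c=shot("side",'3');cv2.imwrite('pics/side3c.png',cv2.resize(c["img"][60:260,240:460],None,fx=3,fy=3))
E
```

```text
t 6.92 p [ 0.6072 -0.2788  0.2059] yaw -6.54 z [ 5.e-04 -0.e+00 -1.e+00] F [ 0.4  0.1 -3.6] op 0.455 q [-0.58  0.3   1.62  0.    1.22  1.1 ]
```

View pics/side3c.png

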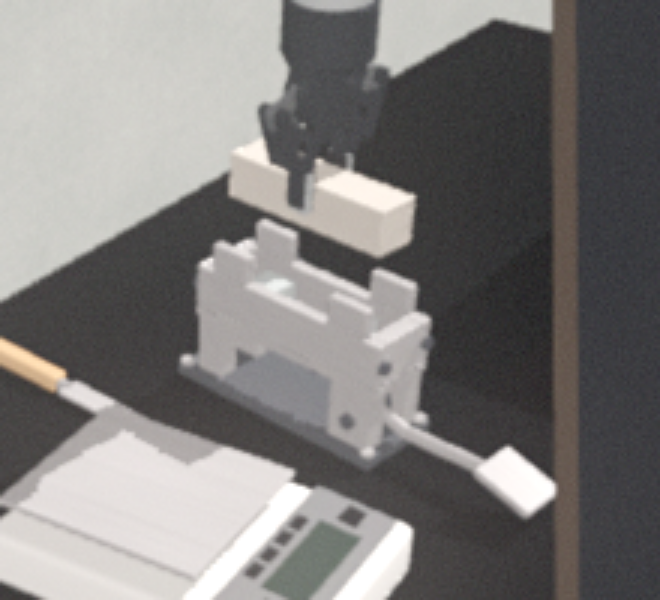

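The bar is held level, clear of the mould. Now over to the pan.

>>> move_arm(linear=[[-0.002, 0.008, 0], [-0.002, 0.016, 0], [-0.002, 0.02, 0], [-0.002, 0.022, 0], [-0.002, 0.022, 0], [-0.002, 0.022, 0], [-0.002, 0.022, 0], [-0.002, 0.022, 0], [-0.002, 0.022, 0], [-0.002, 0.022, 0], [-0.002, 0.02, 0], [-0.002, 0.016, 0], [-0.002, 0.01, 0], [-0.002, 0.004, 0], [0, 0, 0]], twist=[[0, 0, 0.9], [0, 0, 0.9], [0, 0, 0.9], [0, 0, 0.9], [0, 0, 0.9], [0, 0, 0.9], [0, 0, 0.9], [0, 0, 0.9], [0, 0, 0.9], [0, 0, 0.9], [0, 0, 0.9], [0, 0, 0.9], [0, 0, 0.9], [0, 0, 0.9], [0, 0, 0]])

```text
time: 8.22
eef_pos: [0.5609, 0.0062, 0.1928]
tcp_rot: [0.997, 0.07, -0.012, -0.007]
contact_force: [0.3, -0.1, -3.8]
opening: 0.452
```

```bash
python3 st.py
```

```text
t 8.22 p [0.5609 0.0062 0.1928] yaw 8.05 z [-0.0249  0.0131 -0.9996] F [ 0.3 -0.1 -3.8] op 0.452 q [-0.17  0.09  1.89  0.01  1.19  1.25]
```

>>> move_arm(linear=[[0.005, -0.007, -0.004], [0.005, -0.008, -0.006], [0.005, -0.007, -0.006], [0.003, -0.004, -0.004], [0, 0, 0]], twist=[[-0.2, -0.4, -0.5], [-0.2, -0.4, -0.5], [-0.2, -0.4, -0.5], [-0.1, -0.2, -0.4], [0, 0, 0]])

```text
time: 8.63
eef_pos: [0.5806, -0.025, 0.1702]
tcp_rot: [0.999, 0.051, 0.001, 0.001]
contact_force: [-0.5, -0.1, -3.7]
opening: 0.452
```

```bash
python3 st.py
```

```text
t 8.63 p [ 0.5806 -0.025   0.1702] yaw 5.82 z [ 0.0026 -0.0021 -1.    ] F [-0.5 -0.1 -3.7] op 0.452 q [-0.22  0.15  1.87 -0.    1.12  1.25]
```

>>> move_arm(linear=[[0, 0.002, -0.01], [0, 0.001, -0.012], [0, 0, -0.012], [0, 0, -0.012], [0, 0, -0.008], [0, 0, -0.004], [0, 0, 0]], twist=[[0, 0, 0], [0, 0, 0], [0, 0, 0], [0, 0, 0], [0, 0, 0], [0, 0, 0], [0, 0, 0]])

```text
time: 9.22
eef_pos: [0.5791, -0.0234, 0.1032]
tcp_rot: [0.999, 0.049, -0.001, 0.0]
contact_force: [0.2, -0.1, -3.7]
opening: 0.455
```

```bash
python3 st.py;python3 - <<'E'
from h import *
c=shot("side",'4');P=cloud(c)
m=(P[...,0]>.45)&(P[...,0]<.72)&(P[...,1]>-.1)&(P[...,1]<.08)
for z0,z1 in((.09,.135),(.12,.14)):
    q=P[m&(P[...,2]>z0)&(P[...,2]<z1)];print(q.min(0) if len(q) else 0,q.max(0) if len(q) else 0)
cv2.imwrite('pics/side4c.png',cv2.resize(c["img"][110:310,200:420],None,fx=3,fy=3))
E
```

```text
t 9.22 p [ 0.5791 -0.0234  0.1032] yaw 5.6 z [-2.6e-03 -7.0e-04 -1.0e+00] F [ 0.2 -0.1 -3.7] op 0.455 q [-0.21  0.23  1.91 -0.    1.    1.26]
[ 0.49669728 -0.05396288  0.090022  ] [0.65957493 0.01265751 0.13496162]
[ 0.49766008 -0.05396288  0.12006379] [0.65957493 0.0116797  0.13989363]
```

View pics/side4c.png

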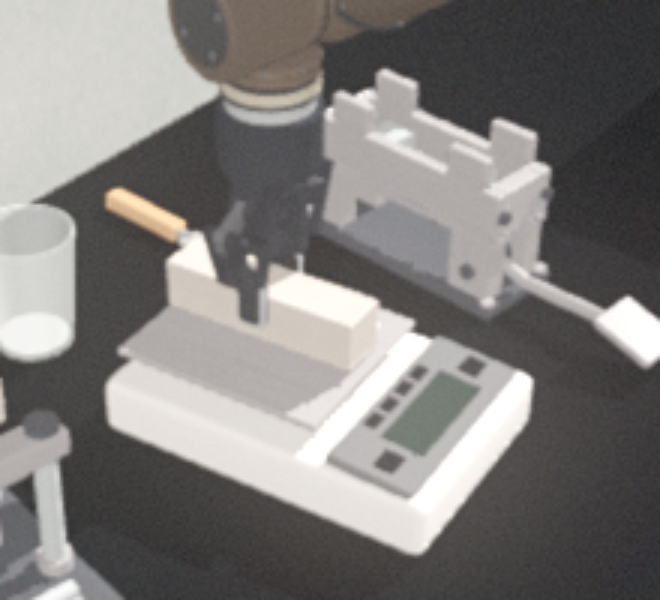

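The bar hangs level over the pan, about 7 mm up. I lower it in small steps.

>>> move_arm(linear=[[0, 0.001, -0.003], [0, 0, -0.002], [0, 0, -0.002], [0, 0, 0]], twist=[[0, 0, 0], [0, 0, 0], [0, 0, 0], [0, 0, 0]])

```text
time: 9.6
eef_pos: [0.5806, -0.0221, 0.0978]
tcp_rot: [0.999, 0.049, 0.001, 0.001]
contact_force: [-0.2, 0.6, -4.4]
opening: 0.455
```

```bash
python3 st.py
```

```text
t 9.6 p [ 0.5806 -0.0221  0.0978] yaw 5.65 z [ 0.0015 -0.0015 -1.    ] F [-0.2  0.6 -4.4] op 0.455 q [-0.21  0.24  1.91 -0.    0.99  1.26]
```

>>> move_arm(linear=[[0, 0, -0.0015], [0, 0, -0.0015], [0, 0, 0]], twist=[[0, 0, 0], [0, 0, 0], [0, 0, 0]])

```text
time: 9.85
eef_pos: [0.5816, -0.0223, 0.0968]
tcp_rot: [0.999, 0.049, 0.002, 0.001]
contact_force: [-0.2, -0.1, -3.5]
opening: 0.453
```

```bash
python3 st.py
```

```text
t 9.85 p [ 0.5816 -0.0223  0.0968] yaw 5.66 z [ 0.0037 -0.002  -1.    ] F [-0.2 -0.1 -3.5] op 0.453 q [-0.21  0.24  1.91 -0.    0.98  1.26]
```

>>> move_arm(linear=[[-0.001, 0, -0.002], [0, 0, -0.002], [0, 0, 0]], twist=[[0, 0, 0], [0, 0, 0], [0, 0, 0]])

```text
time: 10.1
eef_pos: [0.582, -0.0225, 0.097]
tcp_rot: [0.999, 0.049, 0.003, 0.001]
contact_force: [-0.3, -0.4, -4.3]
opening: 0.453
```

```bash
python3 st.py
```

```text
t 10.1 p [ 0.582  -0.0225  0.097 ] yaw 5.66 z [ 0.0058 -0.0022 -1.    ] F [-0.3 -0.4 -4.3] op 0.453 q [-0.21  0.24  1.91 -0.    0.98  1.26]
```

>>> move_arm(linear=[[-0.001, 0, -0.003], [-0.001, 0, -0.003], [0, 0, -0.003]], twist=[[0.2, 0.3, 0], [0, 0, 0], [0, 0, 0]])

```text
time: 10.35
eef_pos: [0.5824, -0.0227, 0.0964]
tcp_rot: [0.999, 0.05, 0.001, -0.0]
contact_force: [-12.1, 1.3, 14.4]
opening: 0.452
```

```bash
python3 st.py
```

```text
t 10.35 p [ 0.5824 -0.0227  0.0964] yaw 5.68 z [ 0.0026  0.001  -1.    ] F [-12.1   1.3  14.4] op 0.452 q [-0.21  0.24  1.91  0.    0.99  1.26]
```

Contact with the pan (+18 N). I release, partly and then fully.

>>> move_arm(linear=[[0, 0, 0.0005], [0, 0, 0], [0, 0, 0], [0, 0, 0], [0, 0, 0]], twist=[[0, 0, 0], [0, 0, 0], [0, 0, 0], [0, 0, 0], [0, 0, 0]], grip=0.75)

```text
time: 10.77
eef_pos: [0.5855, -0.0234, 0.0997]
tcp_rot: [0.999, 0.05, 0.006, 0.001]
contact_force: [-0.2, -0.2, 1.1]
opening: 0.758
```

```bash
python3 st.py
```

```text
t 10.77 p [ 0.5855 -0.0234  0.0997] yaw 5.68 z [ 1.160e-02 -9.000e-04 -9.999e-01] F [-0.2 -0.2  1.1] op 0.758 q [-0.21  0.24  1.91  0.    0.98  1.26]
```

>>> move_arm(linear=[[0, 0, 0.012], [0, 0, 0.02], [0, 0, 0.02], [0, 0, 0.02], [0, 0, 0.01], [-0.01, 0, 0], [-0.012, -0.001, 0], [-0.012, -0.001, 0], [-0.012, -0.001, 0], [-0.012, -0.001, 0], [-0.008, -0.001, 0], [0, 0, 0]], twist=[[0, 0.6, 0], [0, 0, 0], [0, 0, 0], [0, 0, 0], [0, 0, 0], [0, 0, 0], [0, 0, 0], [0, 0, 0], [0, 0, 0], [0, 0, 0], [0, 0, 0], [0, 0, 0]], grip=1)

```text
time: 11.77
eef_pos: [0.5094, -0.0278, 0.1745]
tcp_rot: [0.999, 0.05, -0.006, -0.001]
contact_force: [0.3, 0.6, -0.5]
opening: 1.003
```

```bash
python3 st.py;python3 - <<'E'
from h import *
for n in("side","top"):
    c=shot(n,'5');P=cloud(c)
    m=(P[...,0]>.45)&(P[...,0]<.72)&(P[...,1]>-.1)&(P[...,1]<.08)&(P[...,2]>.108)&(P[...,2]<.122)
    N,l,s,_=cv2.connectedComponentsWithStats(m.astype(np.uint8));i=1+np.argmax(s[1:,4]);q=P[l==i]
    print(n,cv2.minAreaRect((q[:,:2]*1000).astype(np.float32)),np.median(q[:,2]),len(q))
    cv2.imwrite(f'pics/{n}5c.png',cv2.resize(c["img"][110:310,200:420],None,fx=3,fy=3))
E
```

```text
t 11.77 p [ 0.5094 -0.0278  0.1745] yaw 5.68 z [-0.0126  0.0021 -0.9999] F [ 0.3  0.6 -0.5] op 1.003 q [-0.25 -0.01  2.03 -0.    1.13  1.22]
side ((583.3346557617188, -22.18634033203125), (164.55015563964844, 45.49732971191406), 6.546369552612305) 0.11590278202763542 933
top ((609.8250732421875, -20.596649169921875), (103.48902893066406, 39.90235137939453), 5.875770092010498) 0.11570449924319613 663
```

View pics/side5c.png

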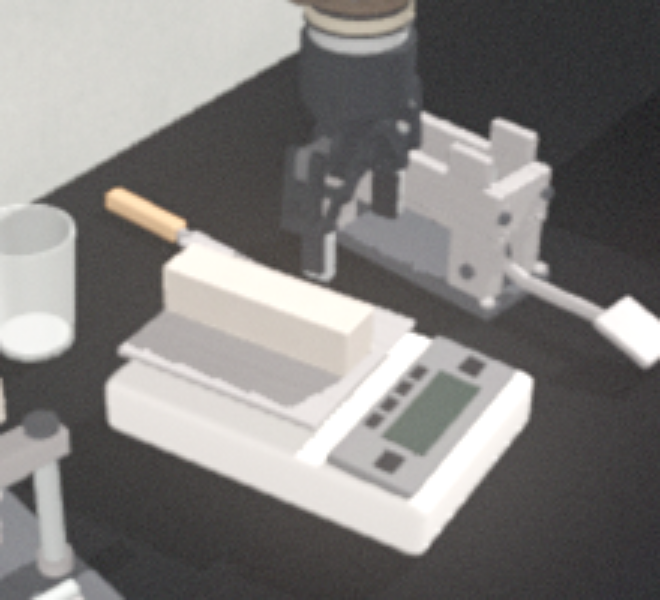

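View pics/top5c.png

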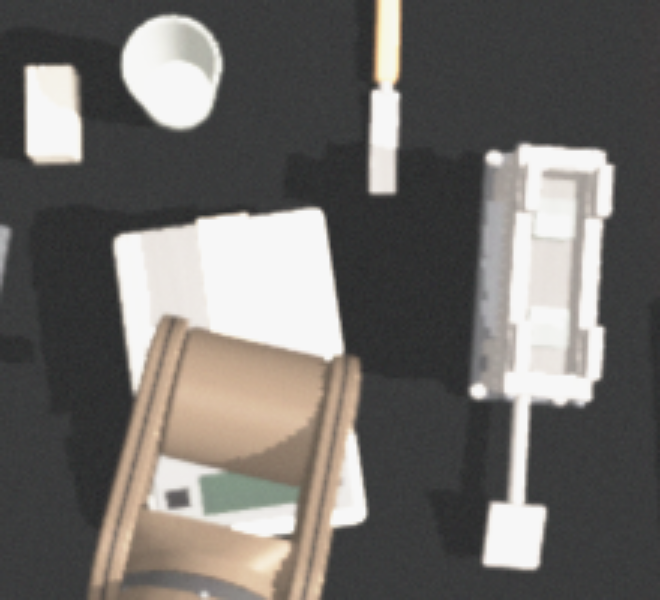

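The bar lies flat on the pan, its top at 116 mm and its centre about (0.582, -0.023), within 5 mm of the pan's. I wait a little more and then re-grasp 65 mm towards its near end.

>>> move_arm(linear=[[0.004, -0.001, 0], [0.004, -0.001, 0], [0.002, 0, 0], [0, 0, 0], [0, 0, 0]], twist=[[-0.1, -0.5, 0.2], [0, -0.3, 0], [0, 0, 0], [0, 0, 0], [0, 0, 0]])

```text
time: 12.28
eef_pos: [0.524, -0.0304, 0.1748]
tcp_rot: [0.999, 0.051, 0.003, 0.0]
contact_force: [1.1, -0.1, -0.1]
opening: 0.998
```

```bash
python3 st.py
```

```text
t 12.28 p [ 0.524  -0.0304  0.1748] yaw 5.9 z [ 5.8e-03 -1.0e-04 -1.0e+00] F [ 1.1 -0.1 -0.1] op 0.998 q [-0.25  0.02  2.    0.    1.12  1.22]
```

>>> move_arm(linear=[[-0.003, 0, -0.012], [-0.002, 0, -0.014], [-0.001, 0, -0.014], [0, 0, -0.014], [0, 0, -0.012], [0, 0, -0.008], [0, 0, -0.004], [0, 0, 0]], twist=[[0, 0.3, 0], [0, 0, 0], [0, 0, 0], [0, 0, 0], [0, 0, 0], [0, 0, 0], [0, 0, 0], [0, 0, 0]])

```text
time: 12.95
eef_pos: [0.5163, -0.0299, 0.0895]
tcp_rot: [0.999, 0.052, -0.001, -0.0]
contact_force: [-0.4, -0.0, 0.2]
opening: 1.0
```

```bash
python3 st.py
```

```text
t 12.95 p [ 0.5163 -0.0299  0.0895] yaw 5.94 z [-2.1e-03  1.0e-04 -1.0e+00] F [-0.4 -0.   0.2] op 1.0 q [-0.25  0.12  2.07 -0.    0.95  1.21]
```

>>> move_arm(linear=[[0.001, 0, 0.001], [0, 0, 0], [0, 0, 0], [0, 0, 0], [0, 0, 0], [0, 0, 0], [0, 0, 0], [0, 0, 0]], twist=[[0, 0, 0], [0, 0, 0], [0, 0, 0], [0, 0, 0], [0, 0, 0], [0, 0, 0], [0, 0, 0], [0, 0, 0]], grip=0, force=110)

```text
time: 13.62
eef_pos: [0.5181, -0.0299, 0.0921]
tcp_rot: [0.999, 0.052, -0.0, 0.0]
contact_force: [0.2, -0.4, -1.2]
opening: 0.453
```

```bash
python3 st.py
```

```text
t 13.62 p [ 0.5181 -0.0299  0.0921] yaw 5.95 z [-4.e-04 -4.e-04 -1.e+00] F [ 0.2 -0.4 -1.2] op 0.453 q [-0.25  0.12  2.06 -0.    0.96  1.21]
```

>>> move_arm(linear=[[0, 0, 0.004], [0, 0, 0.008], [0, 0, 0.012], [0, 0, 0.014], [0, 0, 0.014], [0, 0, 0.014], [0, 0, 0.012], [0, 0, 0.008], [0, 0, 0]], twist=[[0, 0, 0], [0, 0, 0], [0, 0, 0], [0, 0, 0], [0, 0, 0], [0, 0, 0], [0, 0, 0], [0, 0, 0], [0, 0, 0]])

```text
time: 14.37
eef_pos: [0.5108, -0.0284, 0.1793]
tcp_rot: [0.999, 0.053, -0.009, -0.002]
contact_force: [-0.0, 0.3, -4.0]
opening: 0.447
```

```bash
python3 st.py;python3 - <<'E'
from h import *
c=shot("side",'6');cv2.imwrite('pics/side6c.png',cv2.resize(c["img"][80:280,200:420],None,fx=3,fy=3))
E
```

```text
t 14.37 p [ 0.5108 -0.0284  0.1793] yaw 6.02 z [-0.0185  0.0027 -0.9998] F [-0.   0.3 -4. ] op 0.447 q [-0.25 -0.01  2.02 -0.    1.15  1.21]
```

View pics/side6c.png

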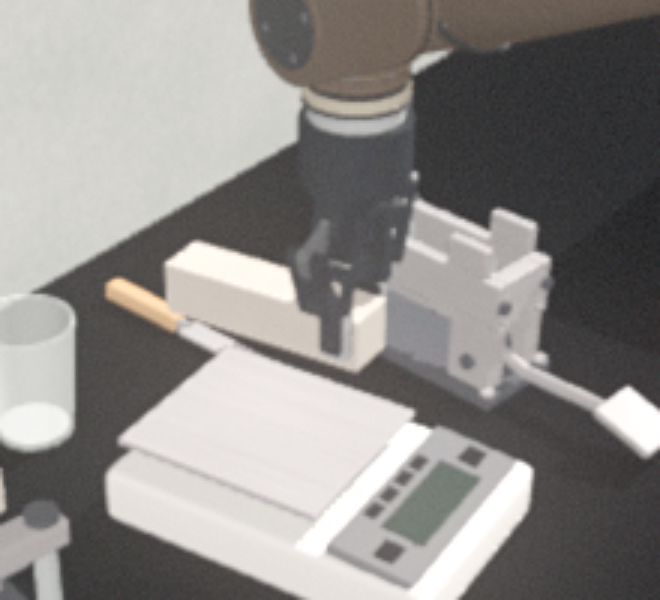

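The bar is held near its end and close to level. Now towards the entry side of the jig.

>>> move_arm(linear=[[-0.004, 0.006, 0.006], [-0.006, 0.012, 0.006], [-0.006, 0.016, 0.004], [-0.006, 0.016, 0.004], [-0.006, 0.016, 0.004], [-0.006, 0.016, 0.003], [-0.006, 0.016, 0.003], [-0.006, 0.016, 0.003], [-0.006, 0.016, 0.003], [-0.005, 0.012, 0.002], [-0.003, 0.006, 0], [0, 0, 0]], twist=[[0, -0.5, -0.9], [0, -0.4, -0.9], [0, 0, -0.9], [0, 0, -0.9], [0, 0, -0.9], [0, 0, -0.9], [0, 0, -0.9], [0, 0, -0.9], [0, 0, -0.9], [0, 0, -0.9], [0, 0, -0.5], [0, 0, 0]])

```text
time: 15.42
eef_pos: [0.4346, 0.1302, 0.2081]
tcp_rot: [0.999, -0.04, -0.013, -0.006]
contact_force: [0.2, -0.5, -3.4]
opening: 0.447
```

```bash
python3 st.py
```

```text
t 15.42 p [0.4346 0.1302 0.2081] yaw -4.58 z [-0.0263  0.0129 -0.9996] F [ 0.2 -0.5 -3.4] op 0.447 q [ 0.06 -0.18  2.12  0.02  1.22  1.7 ]
```

>>> move_arm(linear=[[0, 0.008, 0], [0, 0.014, 0], [0, 0.016, 0], [-0.001, 0.018, 0], [-0.001, 0.018, 0], [-0.001, 0.018, 0], [-0.001, 0.018, 0], [-0.001, 0.016, 0], [0, 0.012, 0], [0, 0.006, 0], [0, 0, 0]], twist=[[-0.2, -0.5, -0.6], [-0.2, -0.5, -0.7], [-0.2, -0.4, -0.7], [-0.2, -0.2, -0.7], [0, 0, -0.7], [0, 0, -0.7], [0, 0, -0.7], [0, 0, -0.6], [0, 0, -0.5], [0, 0, 0], [0, 0, 0]])

```text
time: 16.33
eef_pos: [0.4223, 0.2782, 0.2002]
tcp_rot: [0.995, -0.097, -0.006, 0.001]
contact_force: [-0.7, -0.8, -3.8]
opening: 0.453
```

```bash
python3 st.py;python3 - <<'E'
from h import *
for n in("side","top"):
    c=shot(n,'7')
cv2.imwrite('pics/top7c.png',cv2.resize(c["img"][130:330,80:300],None,fx=3,fy=3))
E
```

```text
t 16.33 p [0.4223 0.2782 0.2002] yaw -11.19 z [-0.0131 -0.0015 -0.9999] F [-0.7 -0.8 -3.8] op 0.453 q [ 0.38 -0.05  2.02  0.    1.18  2.14]
```

View pics/top7c.png

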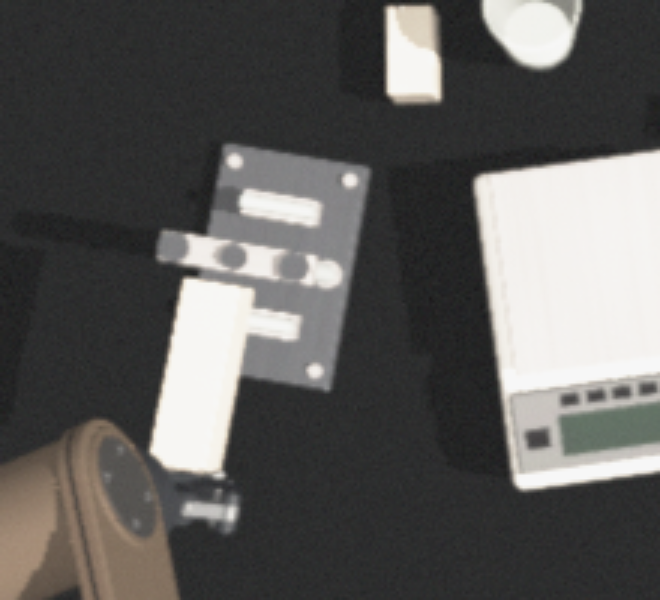

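View pics/side7.png

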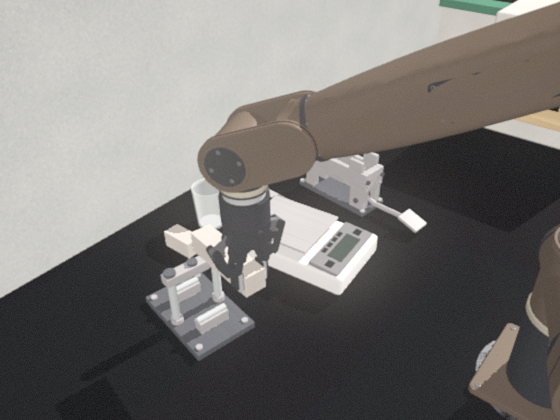

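The bar's far end lies just short of the crossbar. I measure the bar against the tool: top plane, axis and far end.

```bash
cat > bar.py <<'E'
import sys
from h import *
def bar(c,x0,x1,y0,y1,z0,z1):
    P=cloud(c)
    m=(P[...,0]>x0)&(P[...,0]<x1)&(P[...,1]>y0)&(P[...,1]<y1)&(P[...,2]>z0)&(P[...,2]<z1)
    N,l,s,_=cv2.connectedComponentsWithStats(m.astype(np.uint8),connectivity=4);i=1+np.argmax(s[1:,4]);q=P[l==i]
    A=np.c_[q[:,:2]-q[:,:2].mean(0),np.ones(len(q))];k=np.linalg.lstsq(A,q[:,2],rcond=None)[0]
    r=cv2.minAreaRect((q[:,:2]*1000).astype(np.float32));bx=cv2.boxPoints(r)
    print("n",len(q),"rect",np.round(r[0],1),np.round(r[1],1),round(r[2],2),"plane slope",k.round(3),"z at centre");print(bx.round(1).tolist());return q
if __name__=="__main__":
    bar(load(sys.argv[1]),*map(float,sys.argv[2:]))
E
python3 bar.py top7.npz .38 .62 .15 .36 .19 .235;python3 bar.py side7.npz .44 .62 .15 .36 .205 .235
```

```text
n 1451 rect [494.4 261.4] [ 51.  141.5] 84.21 plane slope [0.043 0.293 0.219] z at centre
[[421.3999938964844, 243.1999969482422], [562.2000122070312, 228.89999389648438], [567.2999877929688, 279.70001220703125], [426.6000061035156, 293.8999938964844]]
n 517 rect [537.3 256.6] [41.2 59. ] 77.85 plane slope [-0.067 -0.167  0.221] z at centre
[[504.1000061035156, 242.6999969482422], [561.7999877929688, 230.3000030517578], [570.5, 270.5], [512.7999877929688, 283.0]]
```

```bash
python3 bar.py top7.npz .47 .62 .15 .36 .212 .235; python3 bar.py side7.npz .5 .62 .15 .36 .212 .235
python3 - <<'E'
from h import *
P=cloud(load("top7.npz"))
for x in(.48,.5,.52,.54,.56):
    m=(abs(P[...,0]-x)<.004)&(P[...,1]>.2)&(P[...,1]<.32)&(P[...,2]>.21)&(P[...,2]<.235);q=P[m];print(x,q[:,1].min().round(4),q[:,1].max().round(4),np.median(q[:,2]).round(4))
E
```

```text
n 887 rect [515.3 258.7] [41.1 98.6] 78.88 plane slope [-0.007  0.035  0.222] z at centre
[[463.0, 248.0], [559.7999877929688, 229.0], [567.7000122070312, 269.29998779296875], [470.8999938964844, 288.3999938964844]]
n 472 rect [537.4 256.8] [40.9 59.2] 77.04 plane slope [-0.038 -0.067  0.222] z at centre
[[504.0, 243.5], [561.7000122070312, 230.1999969482422], [570.9000244140625, 270.0], [513.2000122070312, 283.29998779296875]]
0.48 0.2444 0.2849 0.2222
0.5 0.2409 0.2802 0.2226
0.52 0.2362 0.2771 0.2221
0.54 0.2324 0.2745 0.2215
0.56 0.2294 0.2706 0.2215
```

The bar's centre sits 65 mm ahead of the TCP, 0.8 mm sideways and about 3 mm above it, yaw -11.1°. I line up with the jig axis first and then descend.

>>> move_arm(linear=[[-0.001, 0.006, -0.004], [-0.001, 0.005, -0.01], [-0.001, 0.002, -0.01], [-0.001, 0, -0.008], [0, 0, -0.004], [0, 0, 0]], twist=[[0.1, -0.4, 0], [0, -0.3, 0], [0, 0, 0], [0, 0, 0], [0, 0, 0], [0, 0, 0]])

```text
time: 16.93
eef_pos: [0.4184, 0.2879, 0.1612]
tcp_rot: [0.995, -0.1, 0.0, 0.0]
contact_force: [-0.2, -0.5, -4.4]
opening: 0.447
```

```bash
python3 st.py
```

```text
t 16.93 p [0.4184 0.2879 0.1612] yaw -11.51 z [ 1.e-04 -9.e-04 -1.e+00] F [-0.2 -0.5 -4.4] op 0.447 q [ 0.4  -0.    2.05 -0.    1.09  2.18]
```

>>> move_arm(linear=[[0, 0.002, -0.01], [0, 0.002, -0.012], [0, 0.001, -0.012], [0, 0, -0.012], [0, 0, -0.012], [0, 0, -0.01], [0, 0, -0.006], [0, 0, 0]], twist=[[0, 0, 0.1], [0, 0, 0.1], [0, 0, 0.1], [0, 0, 0], [0, 0, 0], [0, 0, 0], [0, 0, 0], [0, 0, 0]])

```text
time: 17.6
eef_pos: [0.4201, 0.2929, 0.0826]
tcp_rot: [0.995, -0.098, 0.002, -0.0]
contact_force: [-0.1, 0.5, -4.3]
opening: 0.454
```

```bash
python3 st.py
```

```text
t 17.6 p [0.4201 0.2929 0.0826] yaw -11.29 z [ 3.8e-03  5.0e-04 -1.0e+00] F [-0.1  0.5 -4.3] op 0.454 q [ 0.41  0.12  2.09 -0.    0.93  2.18]
```

>>> move_arm(linear=[[0, 0, -0.004], [0, 0, -0.004], [0, 0, -0.003], [0, 0, 0]], twist=[[0, 0.2, 0], [0, 0, 0], [0, 0, 0], [0, 0, 0]])

```text
time: 17.93
eef_pos: [0.4213, 0.2934, 0.0717]
tcp_rot: [0.995, -0.098, 0.001, -0.001]
contact_force: [-0.4, -1.0, -3.9]
opening: 0.448
```

```bash
python3 st.py;python3 - <<'E'
from h import *
for n in("side","top"):
    c=shot(n,'8')
    cv2.imwrite(f'pics/{n}8c.png',cv2.resize(c["img"][150:350,80:300],None,fx=3,fy=3))
E
python3 bar.py top8.npz .47 .62 .15 .36 .085 .105;python3 bar.py side8.npz .5 .57 .22 .36 .088 .105
```

```text
t 17.93 p [0.4213 0.2934 0.0717] yaw -11.3 z [ 0.0024  0.0015 -1.    ] F [-0.4 -1.  -3.9] op 0.448 q [0.41 0.14 2.09 0.   0.91 2.18]
n 673 rect [515.5 273.4] [41.3 95.9] 79.58 plane slope [0.001 0.034 0.095] z at centre
[[464.6000061035156, 261.79998779296875], [559.0, 244.5], [566.4000244140625, 285.1000061035156], [472.1000061035156, 302.3999938964844]]
n 542 rect [531.6 272.2] [41.6 69.4] 78.89 plane slope [-0.01  -0.021  0.095] z at centre
[[493.5, 258.3999938964844], [561.5999755859375, 245.10000610351562], [569.5999755859375, 285.8999938964844], [501.6000061035156, 299.29998779296875]]
```

View pics/side8c.png

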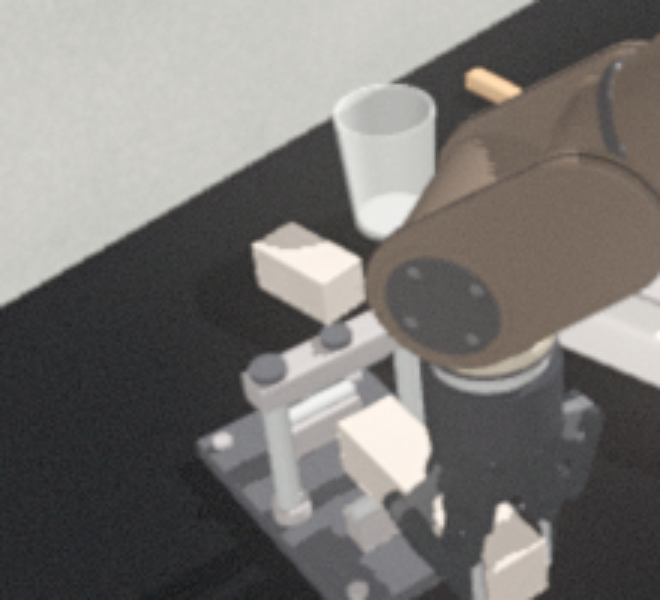

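View pics/top8c.png

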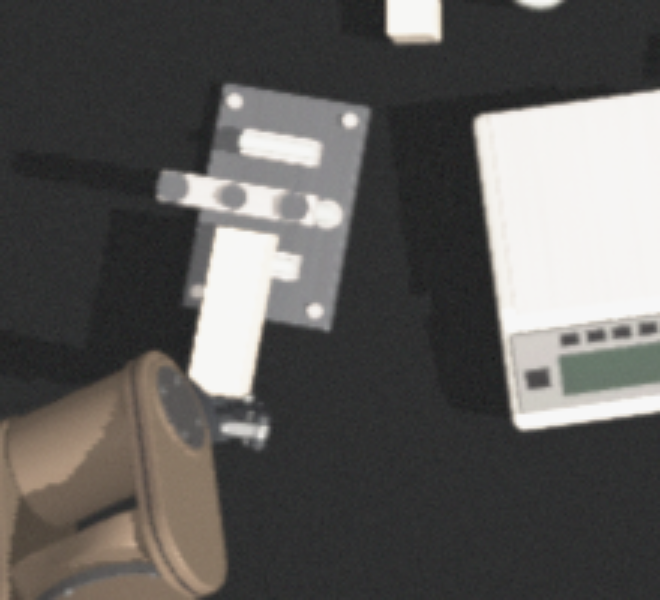

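Bar top at 95.5 mm, so there is 7.5 mm over the rollers and 8.5 mm under the nose, in line within 2 mm. I insert slowly, checking height.

>>> move_arm(linear=[[0.006, -0.0012, 0], [0.008, -0.0017, 0], [0.008, -0.0017, 0], [0.004, -0.0008, 0], [0, 0, 0]], twist=[[0, 0, 0], [0, 0, 0], [0, 0, 0], [0, 0, 0], [0, 0, 0]])

```text
time: 18.45
eef_pos: [0.4521, 0.2881, 0.0743]
tcp_rot: [0.995, -0.098, 0.004, -0.002]
contact_force: [0.6, 0.1, -3.4]
opening: 0.453
```

```bash
python3 st.py
```

```text
t 18.45 p [0.4521 0.2881 0.0743] yaw -11.27 z [ 0.0079  0.0034 -1.    ] F [ 0.6  0.1 -3.4] op 0.453 q [0.38 0.18 2.04 0.   0.92 2.15]
```

>>> move_arm(linear=[[0.006, -0.002, -0.001], [0.008, -0.002, -0.001], [0.008, -0.002, 0], [0.008, -0.002, 0], [0.004, -0.001, 0], [0, 0, 0]], twist=[[-0.1, 0.25, 0], [-0.1, 0.2, 0], [0, 0, 0], [0, 0, 0], [0, 0, 0], [0, 0, 0]])

```text
time: 18.95
eef_pos: [0.4908, 0.2776, 0.0719]
tcp_rot: [0.995, -0.099, -0.0, 0.0]
contact_force: [-0.1, 0.2, -3.7]
opening: 0.449
```

```bash
python3 st.py
```

```text
t 18.95 p [0.4908 0.2776 0.0719] yaw -11.33 z [-5.e-04 -6.e-04 -1.e+00] F [-0.1  0.2 -3.7] op 0.449 q [ 0.33  0.24  1.96 -0.    0.93  2.1 ]
```

>>> move_arm(linear=[[0.006, -0.001, 0], [0.008, -0.0015, 0], [0.008, -0.0015, 0], [0.005, -0.001, 0], [0.002, 0, 0], [0, 0, 0]], twist=[[0, 0, 0], [0, 0, 0], [0, 0, 0], [0, 0, 0], [0, 0, 0], [0, 0, 0]])

```text
time: 19.45
eef_pos: [0.5229, 0.2718, 0.0715]
tcp_rot: [0.995, -0.099, -0.001, 0.001]
contact_force: [-0.5, 0.2, -4.9]
opening: 0.452
```

```bash
python3 st.py;python3 - <<'E'
from h import *
for n in("side","top"):
    c=shot(n,'9')
    cv2.imwrite(f'pics/{n}9c.png',cv2.resize(c["img"][150:350,80:300],None,fx=3,fy=3))
E
python3 bar.py top9.npz .6 .72 .15 .36 .085 .105;python3 bar.py side9.npz .6 .72 .15 .36 .085 .105
```

```text
t 19.45 p [0.5229 0.2718 0.0715] yaw -11.33 z [-1.4e-03 -9.0e-04 -1.0e+00] F [-0.5  0.2 -4.9] op 0.452 q [ 0.31  0.29  1.9  -0.    0.95  2.08]
n 439 rect [631.8 249. ] [41.2 65.3] 78.29 plane slope [-0.002  0.025  0.094] z at centre
[[595.7000122070312, 235.5], [659.5999755859375, 222.1999969482422], [668.0, 262.6000061035156], [604.0, 275.79998779296875]]
n 160 rect [653.6 247. ] [40.4 27.1] 78.32 plane slope [-0.069 -0.012  0.095] z at centre
[[636.2000122070312, 230.0], [662.7000122070312, 224.5], [670.9000244140625, 264.0], [644.4000244140625, 269.5]]
```

View pics/side9c.png

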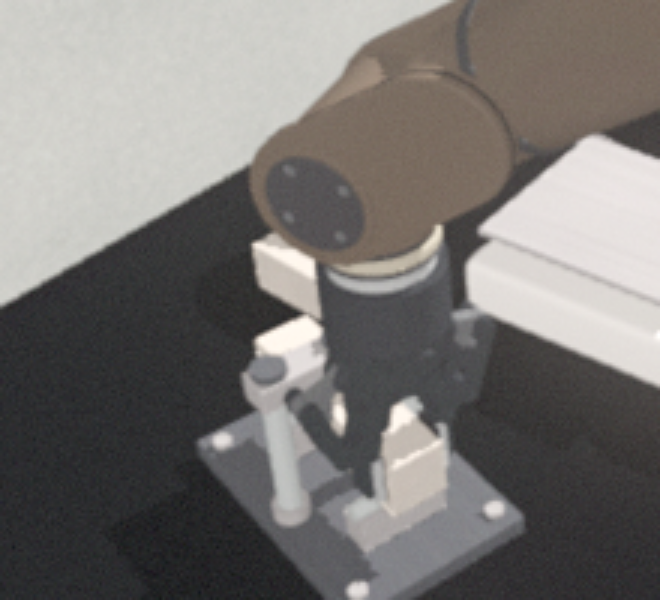

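View pics/top9c.png

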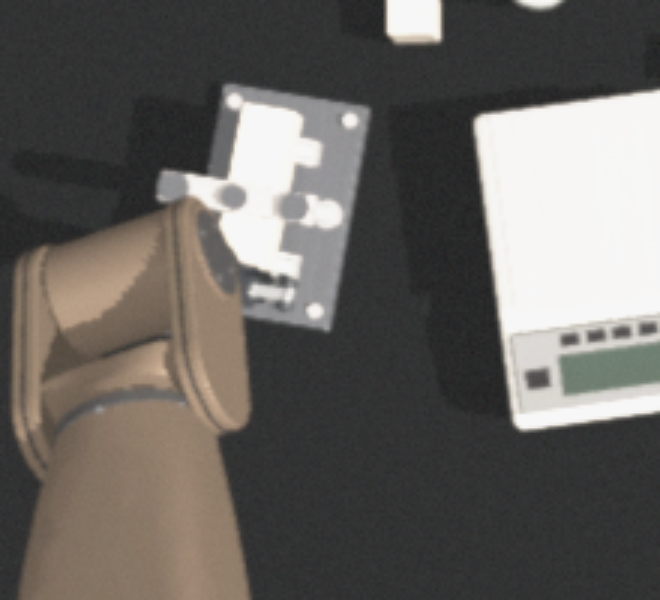

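The far end lies 79.5 mm beyond the jig's middle and under 1 mm off sideways, so the bar is centred. I lower it.

>>> move_arm(linear=[[0, 0, -0.002], [0, 0, -0.002], [0, 0, -0.002]], twist=[[0, 0, 0], [0, 0, 0], [0, 0, 0]])

```text
time: 19.8
eef_pos: [0.5216, 0.2722, 0.0652]
tcp_rot: [0.995, -0.098, -0.001, 0.001]
contact_force: [-0.5, -0.5, -4.0]
opening: 0.45
```

```bash
python3 st.py
```

```text
t 19.8 p [0.5216 0.2722 0.0652] yaw -11.28 z [-2.1e-03 -9.0e-04 -1.0e+00] F [-0.5 -0.5 -4. ] op 0.45 q [ 0.31  0.3   1.9  -0.    0.94  2.08]
```

>>> move_arm(linear=[[0.001, 0, -0.002], [0, 0, -0.002]], twist=[[0, 0, 0], [0, 0, 0]])

```text
time: 19.97
eef_pos: [0.5216, 0.2724, 0.064]
tcp_rot: [0.995, -0.098, -0.003, 0.002]
contact_force: [-6.7, -4.4, 12.6]
opening: 0.448
```

```bash
python3 st.py
```

```text
t 19.97 p [0.5216 0.2724 0.064 ] yaw -11.25 z [-0.006  -0.0027 -1.    ] F [-6.7 -4.4 12.6] op 0.448 q [ 0.31  0.31  1.9  -0.    0.94  2.08]
```

Contact on the rollers. I release.

>>> move_arm(linear=[[0, 0, 0], [0, 0, 0], [0, 0, 0], [0, 0, 0], [0, 0, 0], [0, 0, 0]], twist=[[0, 0, 0], [0, 0, 0], [0, 0, 0], [0, 0, 0], [0, 0, 0], [0, 0, 0]], grip=0.8)

```text
time: 20.47
eef_pos: [0.5261, 0.274, 0.0689]
tcp_rot: [0.995, -0.097, 0.003, -0.001]
contact_force: [0.2, -0.3, 0.1]
opening: 0.8
```

```bash
python3 st.py
```

```text
t 20.47 p [0.5261 0.274  0.0689] yaw -11.17 z [ 6.9e-03  5.0e-04 -1.0e+00] F [ 0.2 -0.3  0.1] op 0.8 q [ 0.31  0.3   1.9  -0.    0.94  2.08]
```

>>> move_arm(linear=[[-0.004, 0.001, 0.006], [-0.005, 0.001, 0.014], [-0.005, 0.001, 0.018], [-0.005, 0.001, 0.02], [-0.005, 0.001, 0.02], [-0.01, 0.002, 0.02], [-0.02, 0.004, 0.02], [-0.02, 0.004, 0.01], [-0.02, -0.01, 0.01], [-0.01, -0.02, 0], [0, -0.02, 0], [0, -0.02, 0], [0, -0.02, 0], [0, 0, 0]], twist=[[0, 0.4, 0], [0, 0, 0], [0, 0, 0], [0, 0, 0], [0, 0, 0], [0, 0, 0], [0, 0, 0], [0, 0, 0], [0, 0, 0], [0, 0, 0], [0, 0, 0], [0, 0, 0], [0, 0, 0], [0, 0, 0]])

```text
time: 21.63
eef_pos: [0.4128, 0.198, 0.2177]
tcp_rot: [0.995, -0.095, -0.0, -0.001]
contact_force: [-0.4, 0.3, -0.4]
opening: 0.807
```

```bash
python3 st.py;python3 - <<'E'
from h import *
for n in("side","top"):
    c=shot(n,'10')
cv2.imwrite('pics/side10c.png',cv2.resize(c["img"][90:310,80:300],None,fx=2.7,fy=2.7))
E
for z in "top10.npz .59 .72" "side10.npz .6 .72" "top10.npz .49 .58"; do python3 bar.py $z .15 .36 .08 .1; done
sed -i 's/top0.npz/top10.npz/;s/side0.npz/side10.npz/' m.py; python3 m.py|grep -E "half|beaker|spat|jig"
```

```text
t 21.63 p [0.4128 0.198  0.2177] yaw -10.9 z [-7.0e-04  2.9e-03 -1.0e+00] F [-0.4  0.3 -0.4] op 0.807 q [ 0.22 -0.19  2.11  0.    1.22  1.98]
n 433 rect [631.5 249.5] [41.5 63.8] 78.41 plane slope [0.006 0.021 0.088] z at centre
[[596.0, 235.60000610351562], [658.5999755859375, 222.8000030517578], [666.9000244140625, 263.3999938964844], [604.4000244140625, 276.29998779296875]]
n 96 rect [657.3 245.9] [39.9 17.1] 79.1 plane slope [-0.106  0.035  0.088] z at centre
[[645.0999755859375, 227.89999389648438], [661.9000244140625, 224.6999969482422], [669.4000244140625, 263.8999938964844], [652.5999755859375, 267.1000061035156]]
n 487 rect [540.6 267.6] [42.3 70.5] 78.87 plane slope [0.012 0.031 0.087] z at centre
[[501.8999938964844, 253.6999969482422], [571.0999755859375, 240.10000610351562], [579.2999877929688, 281.5], [510.1000061035156, 295.1000061035156]]
top jigbase c [587.  258.1] sz [131.8 199.7] ang 78.9 n 2061 zmed 0.0146
top jigcross c [587.1 258.1] sz [122.4  23.7] ang 78.8 n 537 zmed 0.135
top spat c [ 789.  -166.5] sz [ 24.7 187.3] ang 85.0 n 506 zmed 0.01
top half c [770.5 131.7] sz [79.4 40.3] ang 0.9 n 465 zmed 0.0395
top beaker c [790.8  21.2] sz [76.7 78.6] ang 89.0 n 170 zmed 0.1037
side jigbase c [587.5 259.6] sz [132.2 203.1] ang 79.0 n 2884 zmed 0.0152
side jigcross c [586.6 260.1] sz [122.4  27.3] ang 78.5 n 948 zmed 0.1341
side spat c [ 833.3 -165. ] sz [ 33.5 110.1] ang 74.7 n 204 zmed 0.0145
side half c [772.  133.7] sz [43.  83.9] ang 89.6 n 478 zmed 0.0401
side beaker c [791.3  23.1] sz [78.8 83.9] ang 28.2 n 303 zmed 0.1017
```

View pics/side10.png

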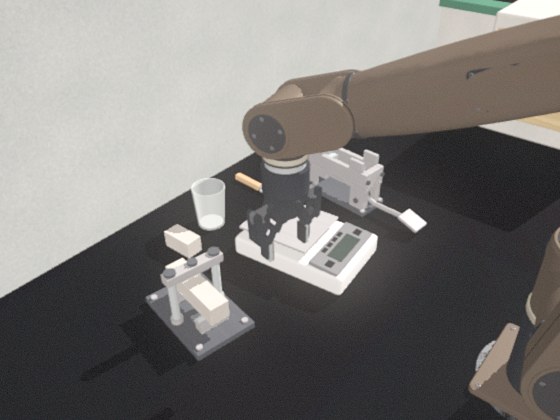

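View pics/top10.png

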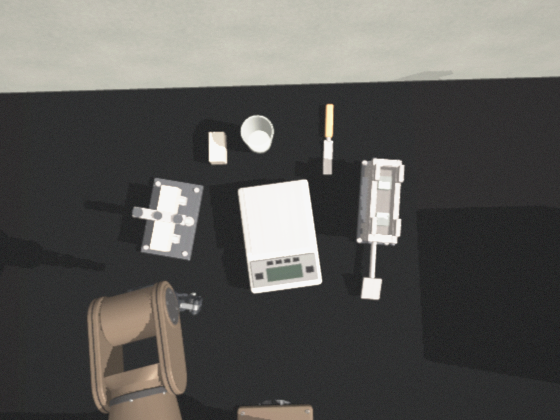

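The bar lies on both rollers under the nose. In the top view its ends are at (663, 243) and (506, 274) mm, so the centre is about 3 mm short of the jig's middle lengthwise and under 1 mm off sideways. Its top is at 88 mm and its yaw -11.3°, against -11.2° for the jig. The bystanders are where they were, so I hand in.

```bash
python3 -c "
from plant import *
print(sign_off())"
```

```text
the job is handed in; nothing more can be done
None
```

I did every step and handed the job in with the clock at about 21.7 s; the sign-off gives no verdict.

- **Lever and mould:** I pressed the lever to its stop, at about 25 N. The bar's top then measured 146 mm above the bench. I gripped the bar at its middle and lifted it out level.
- **Weighing:** I laid the bar on the pan with its centre about 5 mm from the pan's. It was left untouched for about 2 s. It met the pan with a brief push of about 18 N, a little firmer than intended, because my smallest lowering steps were not carried out in full.
- **Jig:** I took the bar again 65 mm from its middle, passed it under the nose with about 8 mm clear above and below, set it on the rollers and let go.

**Last checks**
- **Bar on the rollers:** its top was at 88 mm as expected. The centre was about 3 mm off lengthwise and under 1 mm sideways, and the bar was within about 0.5° of the jig's axis. The lengthwise figure comes from the top view only, because the side view saw just the bar's far end.
- **Bystanders:** the top view shows the beaker, half bar and spatula within about 3 mm of where they started. The side view agrees for the beaker and half bar. There the arm hid part of the spatula, so that reading did not match and I relied on the top view.
- **Arm:** it stood clear of everything, with contact force near zero.

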